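Set the photometer's wavelength dial free of backlash

ROBOT

A 7-joint arm with a two-finger parallel gripper is mounted at the origin on the work surface. World frame = base frame: x ahead of the robot, y to its left, z up, the work surface at z = 0. Lengths are in m, angles in rad, forces in N, time in s.
With the tool pointing down it reaches from about 0.425 to 1.025 m from the base axis. Payload 3.6 kg.
Tool frame: the origin (TCP) lies at the very end of the fingers, on their centre line; the grasp point (between the pads) lies 19 mm behind it; z points along the fingers, y is the direction in which the jaws open and shut (so a half turn about z gives the same grasp; the last joint's range is limited). The gripper opens to 85 mm and grips with 20 to 120 N. Pads are 22 mm wide; open, the fingers measure 114 mm over their backs; the gripper's body (76 mm by 85 mm) begins 54 mm behind the grasp point. The pads swing forward as they close: fully open they stand 13 mm farther back than shut.
Start: joints at [-1.343, 0.591, 0.048, 1.609, -0.033, 0.943, -0.034], TCP at [0.229, 0.688, 0.231] pointing down, gripper open.
Joint ranges: [-2.69, 2.69], [-0.47, 2.24], [-1.27, 1.36], [0.19, 2.51], [-1.53, 4.68], [0.08, 2.07], [-3.09, 3.09]. Speed limits (rad/s): [2.57, 2.57, 3.14, 3.14, 3.14, 3.14, 3.14].

INTERFACE

Orientations are given as a unit quaternion [x, y, z, w].
In Python, from bench import ctrl gives the robot as it stands.
- The arm moves only by the tool carry_out, never from a script. Its arguments are lists of equal length, an entry for each row: "slide": the shift along the tool's x, y, z in mm, a list of three; "rot": the turn, a rotation vector about the tool's x, y, z in rad, a list of three; "hand": the opening, from 0 (shut) to 1 (fully open). A call has exactly 8 rows; each row is the pose to reach, as a shift and turn from the pose commanded when the call began, along the tool's axes at that moment; what a row does not reach only later rows make up. A row lasts 1/12 s, in which the tool goes at most 41.7 mm and 7.16 degrees, less where a joint would pass 70% of its speed; a pose out of reach is approached as far as the arm can. A call with a gripper value outside its range is refused whole. The fingers move at their own pace and stop on an object; "grip_force" is the grip in N (left out, the last holds). Time passes only in rows, so rows that repeat a pose let the fingers close, or fill a call up. It gives the time, the measured TCP pose, the force and the opening at its end, in the units of the state.
- ctrl.sense(): the state, without advancing time (a new reading comes with each control period).
- ctrl.capture(name): name is "side" or "top" or "wrist"; returns a dict with "frame" (384x512x3 uint8, red, green, blue), "z_map" (384x512 float32, m along the optical axis (not along the pixel's ray), 0 where there is no reading), "vertical_fov" (degrees; the focal length in pixels is half the picture's height over the tangent of half this angle, whatever the lens; pixels are square), "cx", "cy" (the principal point, pixels), "eye" and "orientation" of the camera in the world. Camera axes: x right, y down, z forward; pixel columns grow to the right and rows downward; lengths in m; the calibration is good to about 2 mm. A picture is of the moment at which its call begins.
- ctrl.sign_off(): hands the job in, once; it reports no verdict.
The state is a dict: "time": time; "joint_pos": joint angles; "dq": joint speeds; "joint_efforts": joint torques, N m; "ee_pos": TCP position; "ee_rot": TCP orientation; "ft_force": force on the tool from outside, world axes, zero at the start; "ft_torque": the same for the moment, N m; "gripper_width": finger opening in m.
Only numpy, scipy, OpenCV 4.12 (cv2) and the standard library are available. Lean on these libraries where they do the work, as an engineer would, in place of code of your own. Each camera call takes 0.05 s, during which the arm holds its last target. There are 200 camera calls.

TASK

Get the bench photometer ready for its blank reading: shut the sample lid gently and set the wavelength pointer on the memo rider's line. The drive has slack, so roll the thumbwheel away from you until the pointer is clearly past the line, about one large scale division but never onto the end stop, then roll it back towards you and stop on the line with the slack still taken up that way. Roll the wheel from above with a light fingertip, feeling for its crest: firm enough not to slip, never pinching it or bearing down hard, and leave the other things on the bench alone.

Things in the scene. Friction and masses are not known exactly. Their poses are not given: they have to be found in the camera images.
- photometer: white bench photometer, fixed, 300 mm deep (x) by 460 wide (y) by 150 high; origin under its centre, x to its back (away from the user), z up. On its top: wavelength dial (axis at x 0, y -35 mm; round bezel 191 mm across, 12 mm proud, flat clear window), black thumbwheel (x 0, y -180 mm) and sample well with hinged lid (x 0, y +140 mm).
- wheel_slot (a point): point on the top panel, 150 mm above the bench, at the middle of the thumbwheel's slot. The ribbed black wheel turns about a level axis along the photometer's y: radius 36 mm, 22 mm wide, between two grey cheeks 5 mm high. Its crest is right above this point, 8 to 18 mm up: that height differs each time and is not measured. Over 20 N on the wheel overloads it; under about 7 N a fingertip slips.
- wheel (a joint): angle of the thumbwheel on its drive shaft, rad: the slack, from -0.14 (taken up rolling towards the user, crest moving to the photometer's -x) to +0.14 (taken up rolling away, +x). Between these ends the wheel turns almost freely and the pointer stands still; at an end the wheel carries the stiff shaft (0.16 N m) and the pointer with it, angle for angle.
- pointer (a joint): angle of the pointer, rad: 0 straight to the photometer's back (+x), growing clockwise seen from above; rolling the wheel's crest away (+x) turns it clockwise. It stays where it is left. The drive's end stop is at 0.80. Large scale divisions are 0.2 rad, small ones 0.05.
- pointer_tip (a point): tip of the slim dark pointer under the dial's window, 76 mm from the dial axis; x axis along the pointer, outwards
- rider: steel memo rider clipped on the dial's bezel, 10 mm wide, 3 high, 75 to 99 mm off the dial axis, with a black line along its middle. Origin on the dial axis at the bezel's top (162 mm above the bench); x runs out along its line, y is anticlockwise seen from above. It does not move.
- mark (a point): point of the rider's line that the pointer tip must face, 76 mm from the dial axis; axes of the rider, so a pointer tip clockwise past the line has a negative y here
- lid_hinge (a point): middle of the sample lid's hinge line, which lies along the photometer's y at the lid's back edge, 152 mm above the bench; axes of the photometer. The lid's underside passes through it.
- lid (a joint): opening angle of the grey sample lid, rad: 0 shut, growing as its front edge rises; it stays where it is left (stiff hinge: about 2 to 4 N at the front edge moves it down). Lid 165 mm from hinge to front edge, 150 wide (y), 14 thick, with a lip 60 mm wide reaching 16 mm farther. Shut, its top is 166 mm above the bench. Not to be pressed with over 30 N.
- cell_rack: bystander: white rack 110 x 50 x 30 mm with three glass cells standing 28 mm proud; origin under its centre
- reagent: bystander: amber bottle, 64 mm across, 130 mm high; origin under its centre
- slide_box: bystander: cardboard box 85 x 60 x 35 mm; origin under its centre
- tube_rack: bystander: blue rack 130 x 60 x 50 mm with four capped tubes, 90 mm high in all; origin under its centre

How it is judged:
By the outcome, as a careful person would: the job done as asked, in the order asked, and still so for the second after the job is handed in, with the robot touching nothing.
It also fails if it takes over 67 s, if anything falls off the work surface, if the arm or the gripper's body presses on something with over 40 N, if the wrist force passes 120 N, or if a joint passes its speed limit or range.

## Working session

There is one attempt and no reset: what is moved stays moved. The work goes in short steps, Python scripts to look and compute and a tool call to move; the robot and the scene stay as the last step left them, time stands still between calls to the robot, and variables do not carry over. Pictures are saved under pics/ and viewed, about 8 in all and at most 12, crops included, and the job is handed in when it is done.

Besides the shell and the picture viewer there is one more tool, called after "Emit:" in YAML: its name, and indented under it one key for each argument. carry_out: Moves the arm, as the interface text tells. Its arguments: {"type":"object","properties":{"slide":{"type":"array"},"rot":{"type":"array"},"hand":{"type":"array"},"grip_force":{"type":"number"}},"required":["slide","rot","hand"]}

```bash
ls; mkdir -p pics; cat > h.py <<'E'
import numpy as np, cv2
from bench import ctrl
from scipy.spatial.transform import Rotation as R
def cap(n):
    c=ctrl.capture(n); c['f']=c['frame'].shape[0]/2/np.tan(np.radians(c['vertical_fov'])/2)
    o=np.array(c['orientation']); c['R']=R.from_quat(o).as_matrix() if o.size==4 else o.reshape(3,3)
    np.savez(f'pics/{n}_last.npz',**{k:np.array(v) for k,v in c.items()}); return c
def load(n): return {k:v for k,v in np.load(f'pics/{n}_last.npz').items()}
def p3(c,u,v,z=None):
    "pixel -> world; by depth, or on world plane height z"
    d=np.array([(u-c['cx'])/c['f'],(v-c['cy'])/c['f'],1.]); e=np.array(c['eye'])
    if z is None: return e+c['R']@d*c['z_map'][int(round(v)),int(round(u))]
    w=c['R']@d; return e+w*(z-e[2])/w[2]
def save(name,im,s=1): cv2.imwrite(f'pics/{name}.png',cv2.resize(im[...,::-1],None,fx=s,fy=s,interpolation=cv2.INTER_CUBIC))
E
python3 - <<'E'
from h import *
a=cap('top');b=cap('side')
for c in(a,b):print(c['eye'],c['orientation'],c['f'],c['cx'],c['cy'])
im=np.vstack([a['frame'],b['frame']]);save('a_top',a['frame'],1.5);save('a_side',b['frame'],1.5)
print(ctrl.sense())
E
```

```text
pics
[0.42864237 0.01375649 1.4299517 ] [-0.69981706  0.71342263 -0.0226428   0.02777652] 406.9496705068805 256.45895318665504 193.1195639699539
[ 0.3153082  -0.97888702  0.923746  ] [ 0.8946192  -0.10541369  0.03935815 -0.43242961] 473.9417380537521 257.9629197004661 191.93717921902913
{'time': 0.1, 'joint_pos': array([-1.34349355,  0.59200042,  0.04831597,  1.60970218, -0.03330628,
        0.9427215 , -0.03366454]), 'dq': array([ 0.00104207, -0.0029755 , -0.00084719, -0.00282795,  0.00084556,
       -0.00072747, -0.00127099]), 'joint_efforts': array([ 4.54985900e-03, -5.49996758e+01,  1.55321315e+00, -1.98825485e+01,
        9.74294613e-03,  3.78037716e-03, -2.77985102e-06]), 'ee_pos': array([0.22837175, 0.68729768, 0.23027195]), 'ee_rot': array([ 1.59663951e-01,  9.87170905e-01, -1.00767209e-03, -1.05422658e-04]), 'ft_force': array([-0.72493999, -0.64940556, -0.36357553]), 'ft_torque': array([ 0.0058961 ,  0.00812704, -0.01495844]), 'gripper_width': 0.08550433819212684}
```

View pics/a_top.png

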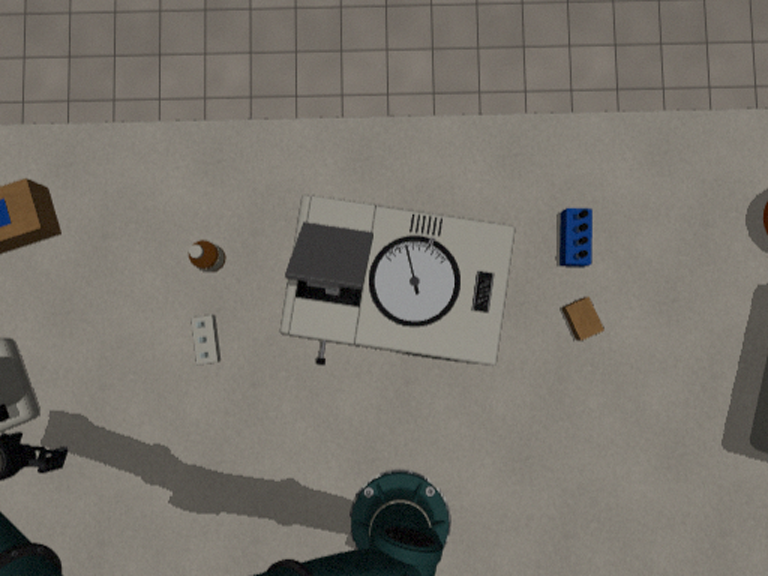

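View pics/a_side.png

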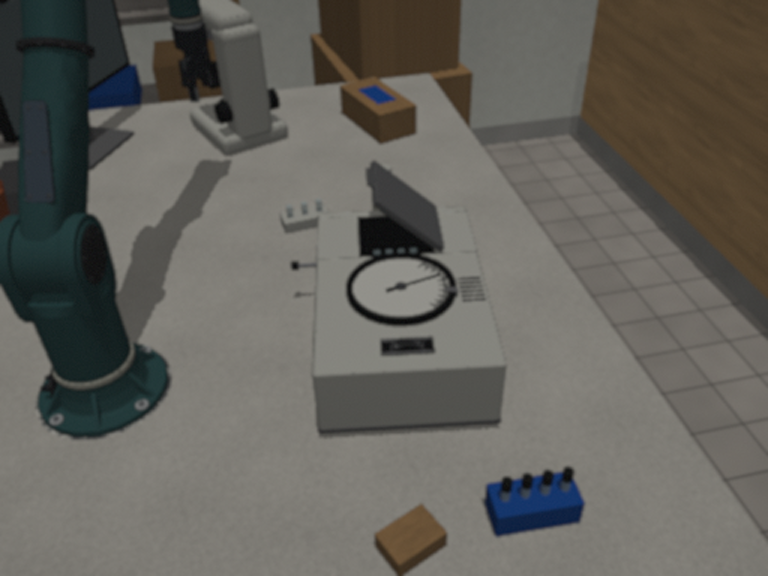

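The top view shows the photometer at about (281–514, 195–364) in the 1.5x picture, with the dial centre near (414, 281), the wheel near (483, 291) and the rider near (431, 243). The lid stands open by roughly 45°. The side view agrees.

```bash
python3 - <<'E'
from h import *
c=load('top')
save('b_crop',c['frame'][125:245,185:345],5)
u,v=np.meshgrid(np.arange(512),np.arange(384))
d=np.stack([(u-c['cx'])/c['f'],(v-c['cy'])/c['f'],np.ones_like(u,float)],-1)*c['z_map'][...,None]
P=d@c['R'].T+c['eye']
m=(abs(P[...,2]-.15)<.006)&(abs(u-265)<90)&(abs(v-187)<70)
q=P[m][:,:2].astype(np.float32)
print(np.median(P[m][:,2]),cv2.minAreaRect(q))
m2=(P[...,2]>.165)&(abs(u-222)<40)&(abs(v-175)<40)
q=P[m2]; print(len(q),q.min(0),q.max(0))
# corners by pixel
for p in [(305,195),(514,227),(496,364),(281,334)]: print(p3(c,p[0]/1.5,p[1]/1.5,.15))
E
```

```text
0.1499054424385231 ((0.5425962209701538, -0.004907459020614624), (0.45949786901474, 0.3000713288784027), 80.1542739868164)
2020 [0.42864237 0.01208529 0.16503015] [0.66111622 0.21221168 1.4299517 ]
[0.72543502 0.18790385 0.15      ]
[ 0.64765481 -0.25367415  0.15      ]
[ 0.36060803 -0.20648764  0.15      ]
[0.43137589 0.24106155 0.15      ]
```

View pics/b_crop.png

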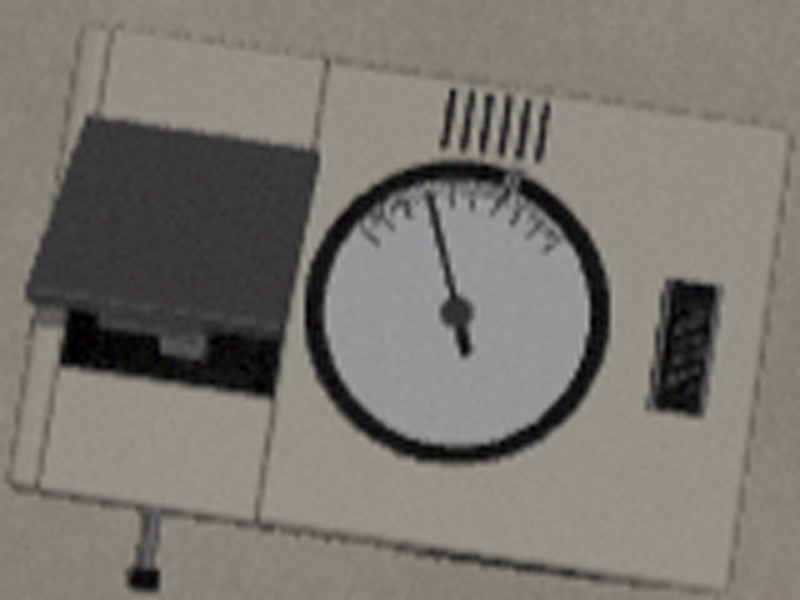

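The crop shows the dial hub at (456, 312), the pointer tip at (430, 195), the rider at (511, 185), and the wheel slot around (685, 347). A thin rod sticks out in front at (145, 580). The box fit gives 0.4595 x 0.300 m with its top at 150 mm, which matches the given size.

```bash
cat >> h.py <<'E'
yaw=np.radians(-9.85); O=np.array([.5426,-.0049,0]); RP=R.from_euler('z',yaw).as_matrix()
def toW(p): return O+RP@np.array(p)
def toP(w): return (np.array(w)-O)@RP
def cloud(c):
    u,v=np.meshgrid(np.arange(512),np.arange(384))
    d=np.stack([(u-c['cx'])/c['f'],(v-c['cy'])/c['f'],np.ones_like(u,float)],-1)*c['z_map'][...,None]
    return d@c['R'].T+c['eye']
def delta(target,zyaw=None):
    "tool-axes shift in mm to world TCP target"
    s=ctrl.sense(); return np.round(R.from_quat(s['ee_rot']).inv().apply(np.array(target)-s['ee_pos'])*1e3,1)
E
python3 - <<'E'
from h import *
c=load('top');L=cloud(c);Q=(L-O)@RP
m=(c['z_map']>0)&(abs(Q[...,1]-.14)<.06)&(Q[...,2]>.17)&(Q[...,2]<.4)&(abs(Q[...,0])<.15)
q=Q[m];print(len(q),q.min(0),q.max(0))
A=np.polyfit(q[:,0],q[:,2],1);r=q[:,2]-np.polyval(A,q[:,0]);k=abs(r)<.006
A=np.polyfit(q[k,0],q[k,2],1);print(k.sum(),A,np.degrees(np.arctan(A[0])))
for lo in np.arange(-.1,.12,.02):
    s=q[(q[:,0]>=lo)&(q[:,0]<lo+.02)];print(round(lo,2),len(s),s[:,2].round(3).mean() if len(s) else '')
print('dial',toP(p3(c,185.+456/5,125+312/5,.155)),'wheel',toP(p3(c,185+685/5,125+347/5,.155)))
for n,z,p in(('tip',.157,(430,195)),('rider',.165,(511,185))):
    w=toP(p3(c,185+p[0]/5-.4,125+p[1]/5-.4,z));print(n,w,np.arctan2(-(w[1]+.035),w[0]),np.hypot(w[0],w[1]+.035))
for n,p in (('wheel',(0,-.18,.25)),('lid0',(0,.14,.4))): print(n,toW(p),delta(toW(p)))
E
```

```text
1542 [-0.05022012  0.08004134  0.17018993] [0.08416459 0.19992766 0.28601512]
1494 [-0.88085259  0.24139257] -41.37529591428016
-0.1 0 
-0.08 0 
-0.06 93 0.2760107526881721
-0.04 275 0.26732
-0.02 257 0.25090272373540856
0.0 243 0.23315226337448558
0.02 237 0.21500421940928272
0.04 222 0.1973333333333333
0.06 202 0.17975742574257425
0.08 13 0.1713076923076923
0.1 0 
dial [ 1.49358853e-04 -3.58262898e-02  1.55000000e-01] wheel [ 1.42562978e-04 -1.81037381e-01  1.55000000e-01]
tip [ 0.0717255 -0.0071228  0.157    ] -0.3706969341443628 0.07695248870722791
rider [ 0.08446001 -0.05627873  0.165     ] 0.24680227920697081 0.08709923978551225
wheel [ 0.51180751 -0.18224662  0.25      ] [-543.1 -735.9  -18.2]
lid0 [0.56654971 0.13303626 0.4       ] [-495.7 -419.7 -168.8]
```

Emit:
carry_out:
  slide:
    - [-30,-26,-15]
    - [-60,-52,-30]
    - [-90,-78,-45]
    - [-120,-105,-60]
    - [-150,-131,-70]
    - [-180,-157,-75]
    - [-210,-183,-75]
    - [-240,-210,-75]
  rot:
    - [0,0,-0.05]
    - [0,0,-0.1]
    - [0,0,-0.149]
    - [0,0,-0.149]
    - [0,0,-0.149]
    - [0,0,-0.149]
    - [0,0,-0.149]
    - [0,0,-0.149]
  hand: [0,0,0,0,0,0,0,0]
  grip_force: 20

```text
time: 0.77
ee_pos: [0.3911, 0.4111, 0.3067]
ee_rot: [0.086, 0.996, 0.0, 0.0]
ft_force: [0.2, -0.3, -0.2]
gripper_width: 0.0003
```

```bash
python3 - <<'E'
from h import *
s=ctrl.sense();Rt=R.from_quat(s['ee_rot']).as_matrix();print(s['ft_force'],s['gripper_width'],toP(s['ee_pos']),(RP.T@Rt).round(4))
print(delta(toW((-.012,.14,.30))))
E
```

```text
[ 0.21202714 -0.34219319 -0.23891328] 0.00030211668144692 [-0.22043034  0.38396782  0.30674105] [[-1.e+00 -0.e+00  6.e-04]
 [-0.e+00  1.e+00  7.e-04]
 [-6.e-04  7.e-04 -1.e+00]]
[-208.4 -244.     6.7]
```

Emit:
carry_out:
  slide:
    - [-28,-33,0]
    - [-56,-66,0]
    - [-84,-98,0]
    - [-112,-131,0]
    - [-140,-164,0]
    - [-168,-196,2]
    - [-196,-229,4]
    - [-208,-244,6]
  rot:
    - [0,0,0]
    - [0,0,0]
    - [0,0,0]
    - [0,0,0]
    - [0,0,0]
    - [0,0,0]
    - [0,0,0]
    - [0,0,0]
  hand: [0,0,0,0,0,0,0,0]

```text
time: 1.43
ee_pos: [0.555, 0.1324, 0.3003]
ee_rot: [0.088, 0.996, -0.001, 0.001]
ft_force: [0.4, 0.1, 0.8]
gripper_width: 0.0001
```

```bash
python3 - <<'E'
from h import *
s=ctrl.sense();print(s['ft_force'],toP(s['ee_pos']))
h=.0805
for d in np.arange(40,-1,-5):
    t=np.radians(d);x=h-.15*np.cos(t)+.014*np.sin(t)+.011;z=.152+.15*np.sin(t)+.014*np.cos(t);print(d,delta(toW((x,.14,z))))
E
```

```text
[0.3833591  0.14140803 0.81169455] [-0.01129447  0.13743508  0.30027633]
40 [ 3.2  2.6 41.1]
35 [12.1  2.6 50.8]
30 [20.2  2.6 61.1]
25 [27.3  2.6 72.2]
20 [33.5  2.6 83.8]
15 [38.6  2.6 95.9]
10 [ 42.6   2.6 108.4]
5 [ 45.6   2.6 121.2]
0 [ 47.4   2.6 134.2]
```

Emit:
carry_out:
  slide:
    - [0,0,8]
    - [0,0,16]
    - [0,0,24]
    - [0,0,31]
    - [1,0,37]
    - [4,0,42]
    - [8,0,46]
    - [12,0,51]
  rot:
    - [0,0,0]
    - [0,0,0]
    - [0,0,0]
    - [0,0,0]
    - [0,0,0]
    - [0,0,0]
    - [0,0,0]
    - [0,0,0]
  hand: [0,0,0,0,0,0,0,0]

```text
time: 2.1
ee_pos: [0.5417, 0.1403, 0.2494]
ee_rot: [0.085, 0.996, 0.001, 0.001]
ft_force: [1.7, 0.8, 1.7]
gripper_width: 0.0002
```

Emit:
carry_out:
  slide:
    - [3,0,4]
    - [6,0,8]
    - [9,0,13]
    - [12,0,18]
    - [14,0,23]
    - [17,0,28]
    - [19,0,33]
    - [21,0,38]
  rot:
    - [0,0,0]
    - [0,0,0]
    - [0,0,0]
    - [0,0,0]
    - [0,0,0]
    - [0,0,0]
    - [0,0,0]
    - [0,0,0]
  hand: [0,0,0,0,0,0,0,0]

```text
time: 2.77
ee_pos: [0.5203, 0.1425, 0.2107]
ee_rot: [0.086, 0.996, -0.0, -0.0]
ft_force: [-1.4, 0.0, 0.9]
gripper_width: 0.0003
```

Emit:
carry_out:
  slide:
    - [2,0,5]
    - [4,0,9]
    - [6,0,14]
    - [8,0,18]
    - [9,0,23]
    - [10,0,27]
    - [11,0,31]
    - [12,0,34]
  rot:
    - [0,0,0]
    - [0,0,0]
    - [0,0,0]
    - [0,0,0]
    - [0,0,0]
    - [0,0,0]
    - [0,0,0]
    - [0,0,0]
  hand: [0,0,0,0,0,0,0,0]

```text
time: 3.43
ee_pos: [0.5091, 0.1448, 0.1769]
ee_rot: [0.086, 0.996, -0.0, 0.0]
ft_force: [0.2, -0.5, 0.8]
gripper_width: -0.0001
```

```bash
python3 - <<'E'
from h import *
s=ctrl.sense();print(s['ft_force'],toP(s['ee_pos']))
E
```

```text
[ 0.16650747 -0.45775112  0.76405871] [-0.05860479  0.14174496  0.1768537 ]
```

```bash
python3 - <<'E'
from h import *
a=cap('side');save('c_side',a['frame'][80:270,170:430],3)
E
```

```text
(no output)
```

View pics/c_side.png

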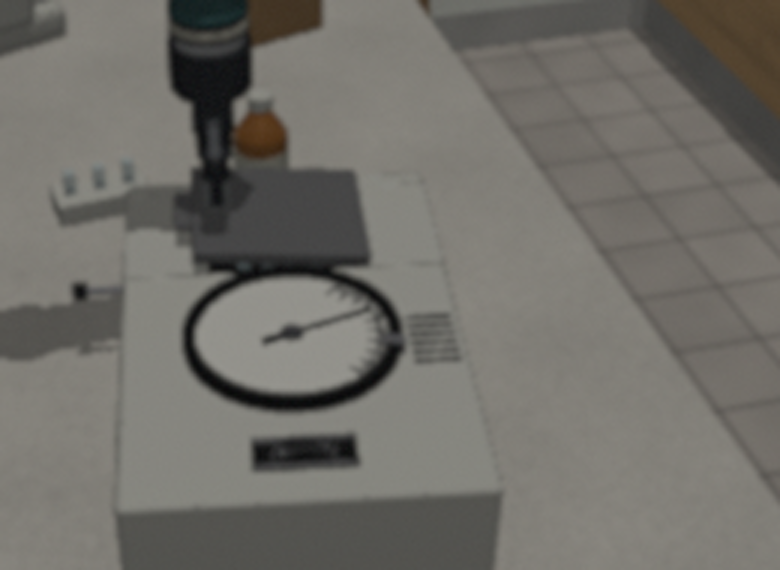

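The lid has followed the fingertip, which is at about (217, 195), and is nearly shut. I'll press it down slowly for the rest of the way.

Emit:
carry_out:
  slide:
    - [0,0,1]
    - [0,0,2]
    - [0,0,3]
    - [0,0,4]
    - [1,0,5]
    - [1,0,6]
    - [1,0,7]
    - [1,0,8]
  rot:
    - [0,0,0]
    - [0,0,0]
    - [0,0,0]
    - [0,0,0]
    - [0,0,0]
    - [0,0,0]
    - [0,0,0]
    - [0,0,0]
  hand: [0,0,0,0,0,0,0,0]

```text
time: 4.15
ee_pos: [0.5082, 0.1451, 0.1693]
ee_rot: [0.086, 0.996, 0.0, 0.0]
ft_force: [0.3, 0.4, 0.8]
gripper_width: 0.0002
```

Emit:
carry_out:
  slide:
    - [0,0,0.5]
    - [0,0,1]
    - [0,0,1.5]
    - [0,0,2]
    - [0,0,2.5]
    - [0,0,3]
    - [0,0,3]
    - [0,0,3]
  rot:
    - [0,0,0]
    - [0,0,0]
    - [0,0,0]
    - [0,0,0]
    - [0,0,0]
    - [0,0,0]
    - [0,0,0]
    - [0,0,0]
  hand: [0,0,0,0,0,0,0,0]

```text
time: 4.82
ee_pos: [0.5082, 0.1448, 0.1662]
ee_rot: [0.086, 0.996, -0.0, 0.0]
ft_force: [1.2, 0.4, -0.1]
gripper_width: 0.0
```

```bash
python3 - <<'E'
from h import *
s=ctrl.sense();print(s['ft_force'],toP(s['ee_pos']))
E
```

```text
[ 1.21795012  0.36110051 -0.0570314 ] [-0.05954209  0.14158595  0.16623203]
```

Emit:
carry_out:
  slide:
    - [0,0,0.3]
    - [0,0,0.6]
    - [0,0,0.9]
    - [0,0,1.2]
    - [0,0,1.5]
    - [0,0,1.5]
    - [0,0,1.5]
    - [0,0,1.5]
  rot:
    - [0,0,0]
    - [0,0,0]
    - [0,0,0]
    - [0,0,0]
    - [0,0,0]
    - [0,0,0]
    - [0,0,0]
    - [0,0,0]
  hand: [0,0,0,0,0,0,0,0]

```text
time: 5.48
ee_pos: [0.5082, 0.1448, 0.166]
ee_rot: [0.086, 0.996, 0.0, 0.0]
ft_force: [-2.2, -1.1, 9.9]
gripper_width: 0.0003
```

```bash
python3 - <<'E'
from h import *
s=ctrl.sense();print(s['ft_force'],s['ft_torque'],toP(s['ee_pos']))
Q=(cloud(cap('side'))-O)@RP
m=(Q[...,0]>-.075)&(Q[...,0]<.07)&(abs(Q[...,1]-.14)<.06)&(Q[...,2]>.14)&(Q[...,2]<.19)
q=Q[m];A=np.polyfit(q[:,0],q[:,2],1);k=abs(q[:,2]-np.polyval(A,q[:,0]))<.004
print(m.sum(),np.polyfit(q[k,0],q[k,2],1),np.median(q[:,2]))
E
```

```text
[-2.15183989 -1.10894014  9.90038614] [-0.19750069  0.60532675  0.02647074] [-0.05949345  0.14163154  0.1659852 ]
1118 [-0.00200962  0.16827072] 0.1682800192427888
```

The lid stopped at 166.0 mm with 9.9 N on it and its surface is level, so it's shut. I'll lift off and go over the dial for a wrist view.

Emit:
carry_out:
  slide:
    - [0,0,-20]
    - [0,0,-50]
    - [-5,-20,-80]
    - [-10,-55,-100]
    - [-18,-90,-120]
    - [-25,-125,-130]
    - [-34,-160,-135]
    - [-40,-177,-135]
  rot:
    - [0,0,0]
    - [0,0,0]
    - [0,0,0]
    - [0,0,0]
    - [0,0,0]
    - [0,0,0]
    - [0,0,0]
    - [0,0,0]
  hand: [0,0,0,0,0,0,0,0]

```text
time: 6.2
ee_pos: [0.5176, -0.0419, 0.3017]
ee_rot: [0.089, 0.996, -0.001, 0.002]
ft_force: [0.0, 0.3, -0.3]
gripper_width: -0.0004
```

```bash
python3 - <<'E'
from h import *
s=ctrl.sense();print(s['ft_force'],toP(s['ee_pos']))
c=cap('wrist');print(c['eye'],toP(c['eye']),c['f'],c['cx'],c['cy'],(RP.T@c['R']).round(3))
save('d_wrist',c['frame'],1.5)
E
```

```text
[ 0.0026655   0.310617   -0.33977173] [-0.01832513 -0.04073394  0.30168697]
[ 0.43505224 -0.02623991  0.44298777] [-0.10231179 -0.03942346  0.44298777] 299.35806634881766 252.37275283033324 190.69252544349436 [[ 0.006  0.945  0.328]
 [ 1.    -0.005 -0.004]
 [-0.002  0.328 -0.945]]
```

View pics/d_wrist.png

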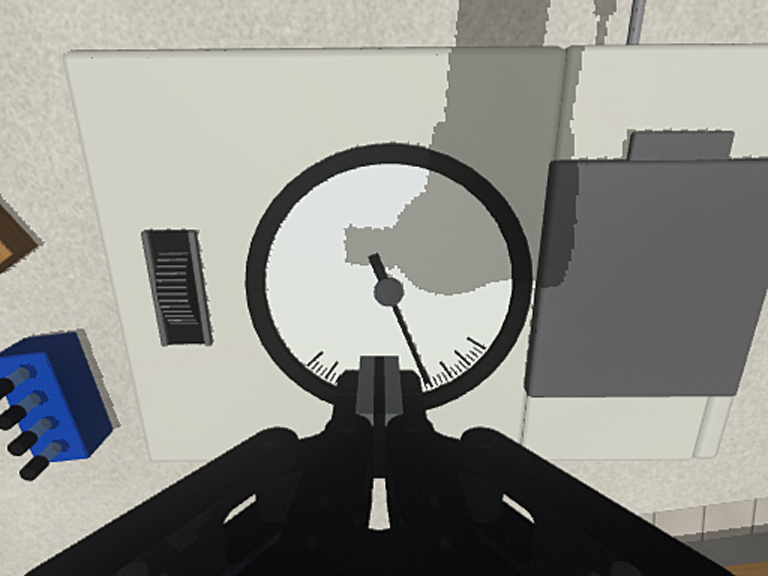

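The wrist view shows the dial hub at (389, 292) and the pointer tip at (427, 385). The rider is hidden behind the fingers, the wheel is at (177, 288), and the lid is shut. Next I'll go above the wheel.

Emit:
carry_out:
  slide:
    - [-2,-25,0]
    - [-4,-50,0]
    - [-6,-80,10]
    - [-8,-105,25]
    - [-10,-130,45]
    - [-10,-140,65]
    - [-10,-140,85]
    - [-10,-140,92]
  rot:
    - [0,0,0]
    - [0,0,0]
    - [0,0,0]
    - [0,0,0]
    - [0,0,0]
    - [0,0,0]
    - [0,0,0]
    - [0,0,0]
  hand: [0,0,0,0,0,0,0,0]

```text
time: 6.92
ee_pos: [0.5011, -0.1762, 0.2052]
ee_rot: [0.087, 0.996, 0.0, -0.002]
ft_force: [-0.1, 0.6, -0.7]
gripper_width: -0.0
```

```bash
python3 - <<'E'
from h import *
s=ctrl.sense();Rt=R.from_quat(s['ee_rot']).as_matrix();print(s['ft_force'],toP(s['ee_pos']),(RP.T@Rt).round(4))
c=cap('wrist');print(toP(c['eye']),c['f'],c['cx'],c['cy'],(RP.T@c['R']).round(3))
save('e_wrist',c['frame'],1.5)
def px(p):
    d=c['R'].T@(toW(p)-c['eye']);return d[:2]/d[2]*c['f']+[c['cx'],c['cy']]
a=.247;print('hub',px((0,-.0355,.16)),'rider',px((.087*np.cos(a),-.0355-.087*np.sin(a),.165)))
E
```

```text
[-0.13021195  0.59224278 -0.68411966] [-0.01160873 -0.17588843  0.20515597] [[-1.      0.0019 -0.0049]
 [ 0.0019  1.      0.    ]
 [ 0.0049  0.     -1.    ]]
[-0.09431535 -0.17511048  0.34719927] 299.35806634881766 252.37275283033324 190.69252544349436 [[ 0.002  0.948  0.32 ]
 [ 1.    -0.002 -0.001]
 [-0.     0.32  -0.948]]
hub [454.27264087 232.95822801] rider [407.17946048 335.18759172]
```

View pics/e_wrist.png

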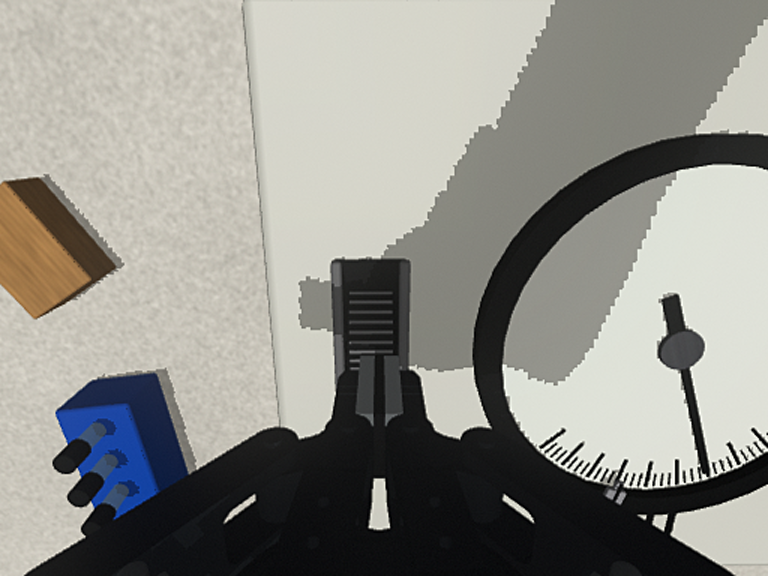

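The wrist view shows the hub at (682, 349), the pointer tip at (705, 472), the rider at (612, 490) and the wheel crest just ahead of the fingers. Both dial marks are visible from the rolling pose, so I'll add an automatic angle measurement and start down.

Emit:
carry_out:
  slide:
    - [0,0,3]
    - [0,0,6]
    - [0,0,9]
    - [0,0,12]
    - [0,0,15]
    - [0,0,18]
    - [0,0,20]
    - [0,0,20]
  rot:
    - [0,0,0]
    - [0,0,0]
    - [0,0,0]
    - [0,0,0]
    - [0,0,0]
    - [0,0,0]
    - [0,0,0]
    - [0,0,0]
  hand: [0,0,0,0,0,0,0,0]

```text
time: 7.63
ee_pos: [0.5029, -0.1758, 0.1874]
ee_rot: [0.086, 0.996, 0.0, -0.0]
ft_force: [0.5, 0.0, -0.7]
gripper_width: -0.0001
```

```bash
cat >> h.py <<'E'
def px(c,P):
    d=(np.array(P)@RP.T+O-c['eye'])@c['R']; return d[...,:2]/d[...,2:]*c['f']+[c['cx'],c['cy']]
def polar(c,z,cen,a0=-.7,a1=.9,r0=.02,r1=.102):
    "unwrapped dial: rows = radius (0.5 mm), cols = angle (5 mrad)"
    a=np.arange(a0,a1,.005);r=np.arange(r0,r1,.0005);A,Rr=np.meshgrid(a,r)
    P=np.stack([cen[0]+Rr*np.cos(A),cen[1]-Rr*np.sin(A),np.full_like(A,z)],-1)
    q=px(c,P).astype(np.float32); return a,r,cv2.remap(c['frame'],q[...,0],q[...,1],cv2.INTER_CUBIC)
E
python3 - <<'E'
from h import *
s=ctrl.sense();Rt=R.from_quat(s['ee_rot']).as_matrix();print(s['ft_force'],toP(s['ee_pos']))
c=cap('wrist');L=(cloud(c)-O)@RP
# heights by depth
for n,(u,v) in dict(bezel=(353,142),).items(): print(n,L[v,u])
# bezel fit: dark pixels with height ~.162
g=c['frame'].max(2);m=(abs(L[...,2]-.162)<.004)&(g<60)&(np.hypot(L[...,0],L[...,1]+.0355)<.11)
b=L[m];A=np.c_[2*b[:,:2],np.ones(len(b))];
rr=np.hypot(b[:,0],b[:,1]+.0355);b=b[(rr>.083)&(rr<.1)];A=np.c_[2*b[:,:2],np.ones(len(b))]
x=np.linalg.lstsq(A,(b[:,:2]**2).sum(1),rcond=None)[0];print(len(b),x[:2],np.sqrt(x[2]+x[0]**2+x[1]**2),np.median(b[:,2]))
m=(L[...,0]>.01)&(np.hypot(L[...,0],L[...,1]+.0355)<.07)&(g<80)&(L[...,1]>-.04)&(L[...,1]<0);print('ptr z',np.median(L[m][:,2]),m.sum())
a,r,im=polar(c,.162,(0,-.0355));save('f_polar',im,2.4)
w=(L[...,0]>-.03)&(L[...,0]<-.0)&(abs(L[...,1]+.181)<.008);q=L[w];print('wheel z',np.percentile(q[:,2],[5,50,95]))
E
```

```text
[ 0.50571301  0.03114741 -0.65748325] [-0.00988982 -0.17514866  0.18744016]
bezel [-0.06240559 -0.11366323  0.1479771 ]
7050 [-9.89662786e-05 -3.56462434e-02] 0.08900793632789068 0.16079793744389553
ptr z 0.1578552386435261 459
wheel z [0.15276114 0.24323468 0.2734129 ]
```

View pics/f_polar.png

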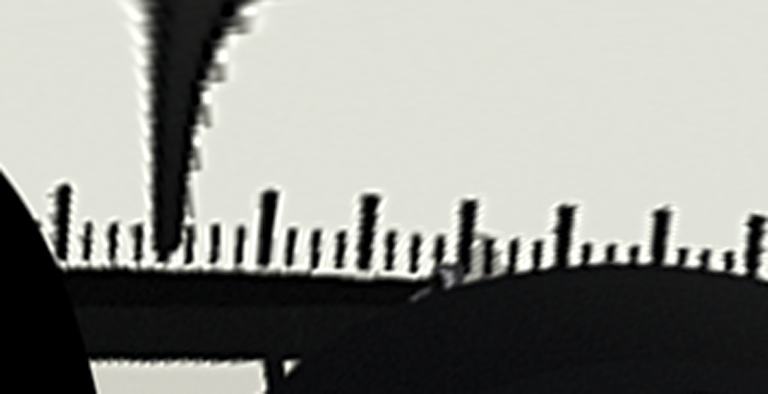

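The unwrapped dial shows the scale's large marks and the pointer at column 167, about −0.37 rad. The rider is partly hidden at column 450. I'll centre on the wheel and feel for its crest.

Emit:
carry_out:
  slide:
    - [0,-2,3]
    - [0,-4,6]
    - [0,-6,9]
    - [0,-6,12]
    - [0,-6,14]
    - [0,-6,16]
    - [0,-6,17]
    - [0,-6,17]
  rot:
    - [0,0,0]
    - [0,0,0]
    - [0,0,0]
    - [0,0,0]
    - [0,0,0]
    - [0,0,0]
    - [0,0,0]
    - [0,0,0]
  hand: [0,0,0,0,0,0,0,0]

```text
time: 8.35
ee_pos: [0.502, -0.1817, 0.1705]
ee_rot: [0.086, 0.996, 0.0, -0.0]
ft_force: [-0.5, -1.2, 0.1]
gripper_width: 0.0004
```

Emit:
carry_out:
  slide:
    - [0,0,0.3]
    - [0,0,0.6]
    - [0,0,0.9]
    - [0,0,1.2]
    - [0,0,1.5]
    - [0,0,1.5]
    - [0,0,1.5]
    - [0,0,1.5]
  rot:
    - [0,0,0]
    - [0,0,0]
    - [0,0,0]
    - [0,0,0]
    - [0,0,0]
    - [0,0,0]
    - [0,0,0]
    - [0,0,0]
  hand: [0,0,0,0,0,0,0,0]

```text
time: 9.02
ee_pos: [0.5021, -0.1818, 0.1693]
ee_rot: [0.086, 0.996, -0.0, 0.0]
ft_force: [-0.3, 0.5, 0.2]
gripper_width: -0.0002
```

```bash
cat >> h.py <<'E'
CEN=(-.0001,-.0356)
def ptr(c):
    a,r,im=polar(c,.158,CEN); g=255-im.max(2).astype(float); s=g[(r>.048)&(r<.064)].mean(0)
    i=s[(a<.75)].argmax(); k=slice(max(i-8,0),i+9); w=np.clip(s[k]-s[k].min()-20,0,None); return (a[k]*w).sum()/w.sum()
def st(pic=True):
    s=ctrl.sense(); print('F',(s['ft_force']@RP).round(2),'P',(toP(s['ee_pos'])*1e3).round(2),'t',round(s['time'],2))
    if pic: print('ptr',round(ptr(cap('wrist')),4))
E
python3 -c "
from h import *
st()"
```

```text
F [-0.4   0.43  0.22] P [  -9.6  -181.22  169.33] t 9.02
ptr nanh.py:35: RuntimeWarning: invalid value encountered in scalar divide
  i=s[(a<.75)].argmax(); k=slice(max(i-8,0),i+9); w=np.clip(s[k]-s[k].min()-20,0,None); return (a[k]*w).sum()/w.sum()
```

Emit:
carry_out:
  slide:
    - [0,0,0.3]
    - [0,0,0.6]
    - [0,0,0.9]
    - [0,0,1.2]
    - [0,0,1.5]
    - [0,0,1.5]
    - [0,0,1.5]
    - [0,0,1.5]
  rot:
    - [0,0,0]
    - [0,0,0]
    - [0,0,0]
    - [0,0,0]
    - [0,0,0]
    - [0,0,0]
    - [0,0,0]
    - [0,0,0]
  hand: [0,0,0,0,0,0,0,0]

```text
time: 9.73
ee_pos: [0.5021, -0.1818, 0.1678]
ee_rot: [0.086, 0.996, 0.0, -0.0]
ft_force: [0.3, 0.1, 0.5]
gripper_width: 0.0001
```

```bash
python3 - <<'E'
s=open('h.py').read().replace("polar(c,.158,CEN);","polar(c,.158,CEN,-.55,.75);").replace("(r>.048)&(r<.064)","(r>.04)&(r<.058)")
open('h.py','w').write(s)
E
python3 - <<'E'
from h import *
st()
c=load('wrist');a,r,im=polar(c,.158,CEN)
save('g_polar',np.vstack([im]),2.4)
E
```

```text
F [0.23 0.18 0.51] P [  -9.61 -181.23  167.81] t 9.73
ptr nanh.py:35: RuntimeWarning: invalid value encountered in scalar divide
  i=s[(a<.75)].argmax(); k=slice(max(i-8,0),i+9); w=np.clip(s[k]-s[k].min()-20,0,None); return (a[k]*w).sum()/w.sum()
```

View pics/g_polar.png

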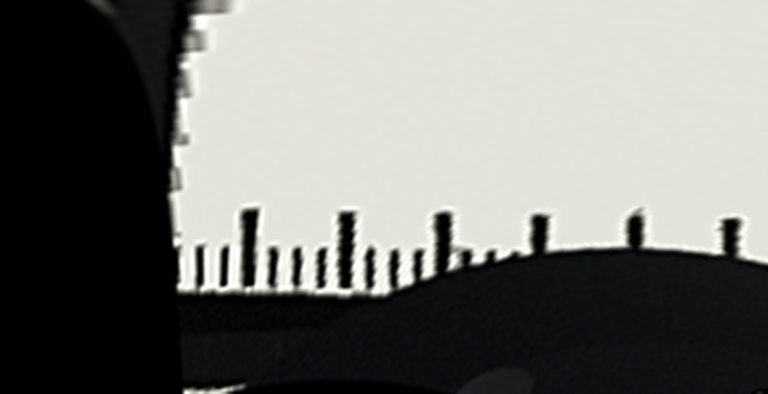

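At this height the pointer is just outside the wrist picture's edge and will come into view as it turns clockwise. I'll carry on down to find the crest.

Emit:
carry_out:
  slide:
    - [0,0,0.3]
    - [0,0,0.6]
    - [0,0,0.9]
    - [0,0,1.2]
    - [0,0,1.5]
    - [0,0,1.5]
    - [0,0,1.5]
    - [0,0,1.5]
  rot:
    - [0,0,0]
    - [0,0,0]
    - [0,0,0]
    - [0,0,0]
    - [0,0,0]
    - [0,0,0]
    - [0,0,0]
    - [0,0,0]
  hand: [0,0,0,0,0,0,0,0]

```text
time: 10.45
ee_pos: [0.5021, -0.1819, 0.1663]
ee_rot: [0.086, 0.996, -0.0, 0.0]
ft_force: [0.9, -1.3, 0.2]
gripper_width: 0.0001
```

```bash
sed -i 's/cv2.INTER_CUBIC)$/cv2.INTER_CUBIC,borderValue=(255,255,255))/' h.py; sed -i 's/interpolation=cv2.INTER_CUBIC,borderValue=(255,255,255))/interpolation=cv2.INTER_CUBIC)/' h.py; grep -n remap h.py;python3 -c "
from h import *
st(0)"
```

```text
31:    q=px(c,P).astype(np.float32); return a,r,cv2.remap(c['frame'],q[...,0],q[...,1],cv2.INTER_CUBIC,borderValue=(255,255,255))
F [ 1.15 -1.15  0.21] P [  -9.61 -181.28  166.32] t 10.45
```

Emit:
carry_out:
  slide:
    - [0,0,0.3]
    - [0,0,0.6]
    - [0,0,0.9]
    - [0,0,1.2]
    - [0,0,1.5]
    - [0,0,1.5]
    - [0,0,1.5]
    - [0,0,1.5]
  rot:
    - [0,0,0]
    - [0,0,0]
    - [0,0,0]
    - [0,0,0]
    - [0,0,0]
    - [0,0,0]
    - [0,0,0]
    - [0,0,0]
  hand: [0,0,0,0,0,0,0,0]

```text
time: 11.12
ee_pos: [0.5021, -0.1818, 0.1648]
ee_rot: [0.086, 0.996, -0.0, 0.0]
ft_force: [-0.7, 0.0, 0.3]
gripper_width: -0.0004
```

Emit:
carry_out:
  slide:
    - [0,0,0.3]
    - [0,0,0.6]
    - [0,0,0.9]
    - [0,0,1.2]
    - [0,0,1.5]
    - [0,0,1.5]
    - [0,0,1.5]
    - [0,0,1.5]
  rot:
    - [0,0,0]
    - [0,0,0]
    - [0,0,0]
    - [0,0,0]
    - [0,0,0]
    - [0,0,0]
    - [0,0,0]
    - [0,0,0]
  hand: [0,0,0,0,0,0,0,0]

```text
time: 11.78
ee_pos: [0.5021, -0.1819, 0.1633]
ee_rot: [0.086, 0.996, -0.0, 0.0]
ft_force: [-0.8, -0.5, -0.3]
gripper_width: 0.0
```

Emit:
carry_out:
  slide:
    - [0,0,0.3]
    - [0,0,0.6]
    - [0,0,0.9]
    - [0,0,1.2]
    - [0,0,1.5]
    - [0,0,1.5]
    - [0,0,1.5]
    - [0,0,1.5]
  rot:
    - [0,0,0]
    - [0,0,0]
    - [0,0,0]
    - [0,0,0]
    - [0,0,0]
    - [0,0,0]
    - [0,0,0]
    - [0,0,0]
  hand: [0,0,0,0,0,0,0,0]

```text
time: 12.45
ee_pos: [0.5021, -0.1819, 0.1618]
ee_rot: [0.086, 0.996, -0.0, 0.0]
ft_force: [0.1, 0.3, -0.1]
gripper_width: -0.0003
```

Emit:
carry_out:
  slide:
    - [0,0,0.3]
    - [0,0,0.6]
    - [0,0,0.9]
    - [0,0,1.2]
    - [0,0,1.5]
    - [0,0,1.5]
    - [0,0,1.5]
    - [0,0,1.5]
  rot:
    - [0,0,0]
    - [0,0,0]
    - [0,0,0]
    - [0,0,0]
    - [0,0,0]
    - [0,0,0]
    - [0,0,0]
    - [0,0,0]
  hand: [0,0,0,0,0,0,0,0]

```text
time: 13.12
ee_pos: [0.5028, -0.182, 0.1611]
ee_rot: [0.086, 0.996, -0.0, 0.001]
ft_force: [-0.9, 0.7, 5.7]
gripper_width: 0.0001
```

Emit:
carry_out:
  slide:
    - [0,0,0.4]
    - [0,0,0.8]
    - [0,0,0.8]
    - [-1,0,0.8]
    - [-2,0,0.8]
    - [-3,0,0.8]
    - [-4,0,0.8]
    - [-4,0,0.8]
  rot:
    - [0,0,0]
    - [0,0,0]
    - [0,0,0]
    - [0,0,0]
    - [0,0,0]
    - [0,0,0]
    - [0,0,0]
    - [0,0,0]
  hand: [0,0,0,0,0,0,0,0]

```text
time: 13.78
ee_pos: [0.5053, -0.1825, 0.161]
ee_rot: [0.086, 0.996, 0.001, -0.001]
ft_force: [-4.6, 1.5, 15.2]
gripper_width: -0.0002
```

```bash
python3 -c "
from h import *
st()"
```

```text
F [-4.79  0.64 15.23] P [  -6.38 -181.34  161.03] t 13.78
ptr -0.213
```

Emit:
carry_out:
  slide:
    - [0,0,-0.3]
    - [-1,0,-0.4]
    - [-2.5,0,-0.4]
    - [-4,0,-0.4]
    - [-5.5,0,-0.4]
    - [-7,0,-0.4]
    - [-8,0,-0.4]
    - [-8,0,-0.4]
  rot:
    - [0,0,0]
    - [0,0,0]
    - [0,0,0]
    - [0,0,0]
    - [0,0,0]
    - [0,0,0]
    - [0,0,0]
    - [0,0,0]
  hand: [0,0,0,0,0,0,0,0]

```text
time: 14.5
ee_pos: [0.5131, -0.1838, 0.1612]
ee_rot: [0.086, 0.996, 0.0, -0.001]
ft_force: [-3.2, 1.1, 13.0]
gripper_width: 0.0002
```

```bash
python3 -c "
from h import *
st()
c=load('wrist');a,r,im=polar(c,.158,CEN,-.55,.75);g=255-im.max(2).astype(float);s=g[(r>.04)&(r<.058)].mean(0);print(s[::8].round())"
```

```text
F [-3.38  0.49 12.96] P [   1.58 -181.32  161.16] t 14.5
ptr -0.1067
[  0.   0.   0.   0.   0.   0.   0.   0.   0.  30. 241. 239.  92.  20.
  24.  23.  23.  23.  23.  23.  24.  23.  23.  23.  23.  23.  23.  23.
  23.  23.  23.  23.  23.]
```

Emit:
carry_out:
  slide:
    - [-1,0,0]
    - [-2,0,0]
    - [-3.5,0,0]
    - [-5,0,0]
    - [-6.5,0,0]
    - [-7.5,0,0]
    - [-8,0,0]
    - [-8,0,0]
  rot:
    - [0,0,0]
    - [0,0,0]
    - [0,0,0]
    - [0,0,0]
    - [0,0,0]
    - [0,0,0]
    - [0,0,0]
    - [0,0,0]
  hand: [0,0,0,0,0,0,0,0]

```text
time: 15.22
ee_pos: [0.521, -0.1851, 0.161]
ee_rot: [0.086, 0.996, 0.0, -0.001]
ft_force: [-3.6, 1.6, 11.4]
gripper_width: -0.0003
```

```bash
python3 -c "
from h import *
st()
c=load('wrist');a,r,im=polar(c,.158,CEN,-.55,.75);save('h_w',c['frame'],1.5)"
```

```text
F [-3.78  0.98 11.36] P [   9.57 -181.28  161.03] t 15.22
ptr 0.1129
```

View pics/h_w.png

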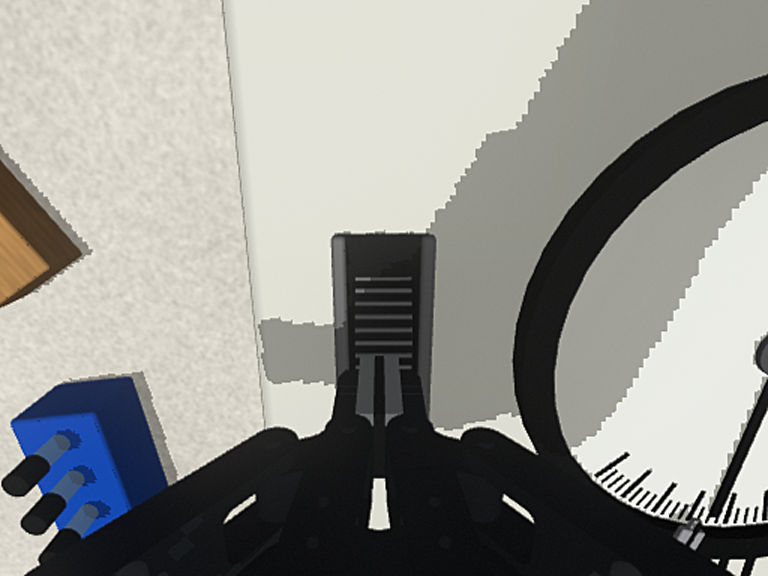

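The wheel rolls the pointer without slipping: 8 mm gave 0.22 rad. In this view the pointer is at (720, 515) and the rider at (690, 533). I'll measure the rider numerically, lift, and step back for a second stroke.

Emit:
carry_out:
  slide:
    - [0,0,-2]
    - [0,0,-5]
    - [3,0,-5]
    - [7,0,-5]
    - [11,0,-5]
    - [12.5,0,-5]
    - [12.5,0,-3]
    - [12.5,0,-1]
  rot:
    - [0,0,0]
    - [0,0,0]
    - [0,0,0]
    - [0,0,0]
    - [0,0,0]
    - [0,0,0]
    - [0,0,0]
    - [0,0,0]
  hand: [0,0,0,0,0,0,0,0]

```text
time: 15.93
ee_pos: [0.5094, -0.1831, 0.161]
ee_rot: [0.086, 0.996, 0.0, -0.0]
ft_force: [-3.6, 0.6, 19.6]
gripper_width: 0.0002
```

```bash
python3 - <<'E'
from h import *
c=load('wrist')
L=(cloud(c)-O)@RP
print('rider z',L[355,460],L[357,457],'bezel',L[350,440])
for z in(.162,.165):
    a,r,im=polar(c,z,CEN,.1,.42,.07,.1);g=im.mean(2)
    for lo in(.078,.083,.088,.093): print(z,lo,g[(r>=lo)&(r<lo+.005)].mean(0)[::2].astype(int).tolist())
st()
E
```

```text
rider z [ 0.07889645 -0.05517853  0.16360005] [ 0.08096416 -0.0562491   0.16315543] bezel [-0.07357967 -0.18077052  0.30282945]
0.162 0.078 [8, 9, 8, 8, 7, 28, 49, 59, 63, 20, 9, 8, 91, 118, 92, 77, 80, 74, 70, 70, 48, 39, 40, 37, 44, 44, 46, 40, 55, 67, 74, 87]
0.162 0.083 [15, 14, 14, 15, 3, 81, 167, 159, 170, 66, 1, 29, 159, 153, 151, 156, 141, 79, 47, 48, 22, 14, 14, 14, 15, 15, 14, 15, 14, 15, 13, 14]
0.162 0.088 [16, 17, 16, 16, 13, 16, 108, 100, 87, 49, 10, 13, 37, 28, 19, 17, 13, 12, 14, 13, 14, 14, 15, 14, 14, 15, 14, 14, 15, 15, 14, 15]
0.162 0.093 [13, 14, 13, 14, 13, 13, 13, 13, 13, 14, 14, 13, 13, 14, 13, 14, 13, 12, 15, 14, 13, 13, 13, 14, 14, 14, 14, 14, 14, 14, 13, 15]
0.165 0.078 [10, 11, 10, 11, 12, 10, 11, 11, 3, 65, 130, 130, 140, 64, 5, 15, 125, 132, 127, 126, 125, 92, 54, 58, 40, 8, 8, 10, 10, 9, 11, 9]
0.165 0.083 [16, 16, 16, 16, 16, 17, 15, 16, 5, 54, 168, 156, 155, 61, 4, 16, 104, 93, 86, 85, 74, 42, 29, 27, 17, 15, 15, 15, 15, 15, 14, 15]
0.165 0.088 [29, 13, 15, 15, 15, 14, 15, 14, 12, 15, 20, 14, 12, 13, 14, 13, 13, 14, 13, 14, 13, 13, 14, 14, 14, 13, 14, 14, 14, 15, 13, 14]
0.165 0.093 [12, 13, 14, 13, 13, 14, 13, 14, 13, 13, 13, 13, 13, 14, 13, 14, 14, 13, 13, 13, 13, 13, 14, 13, 14, 13, 14, 13, 14, 14, 13, 13]
F [-3.69 -0.03 19.55] P [  -2.21 -181.3   160.97] t 15.93
ptr 0.1127
```

Emit:
carry_out:
  slide:
    - [0,0,-0.5]
    - [0,0,-0.8]
    - [0,0,-0.8]
    - [0,0,-0.8]
    - [0,0,-0.8]
    - [0,0,-0.8]
    - [0,0,-0.8]
    - [0,0,-0.8]
  rot:
    - [0,0,0]
    - [0,0,0]
    - [0,0,0]
    - [0,0,0]
    - [0,0,0]
    - [0,0,0]
    - [0,0,0]
    - [0,0,0]
  hand: [0,0,0,0,0,0,0,0]

```text
time: 16.65
ee_pos: [0.5095, -0.1831, 0.1617]
ee_rot: [0.086, 0.996, -0.0, 0.0]
ft_force: [-0.8, -0.4, 0.1]
gripper_width: 0.0004
```

```bash
python3 -c "
from h import *
st()"
```

```text
F [-0.75 -0.53  0.15] P [  -2.11 -181.26  161.67] t 16.65
ptr 0.1126
```

The 19.5 N was touchdown speed: with 0.8 mm of lift there is no contact at all. I'll land slower this time.

Emit:
carry_out:
  slide:
    - [0,0,0.4]
    - [0,0,0.7]
    - [0,0,0.9]
    - [0,0,1.1]
    - [0,0,1.3]
    - [0,0,1.5]
    - [0,0,1.6]
    - [0,0,1.6]
  rot:
    - [0,0,0]
    - [0,0,0]
    - [0,0,0]
    - [0,0,0]
    - [0,0,0]
    - [0,0,0]
    - [0,0,0]
    - [0,0,0]
  hand: [0,0,0,0,0,0,0,0]

```text
time: 17.37
ee_pos: [0.5097, -0.1832, 0.1612]
ee_rot: [0.086, 0.996, 0.0, 0.0]
ft_force: [-2.7, 0.8, 8.9]
gripper_width: 0.0001
```

Emit:
carry_out:
  slide:
    - [-0.5,0,0]
    - [-1,0,0]
    - [-1.5,0,0]
    - [-2,0,0]
    - [-2.5,0,0]
    - [-3,0,0]
    - [-3,0,0]
    - [-3,0,0]
  rot:
    - [0,0,0]
    - [0,0,0]
    - [0,0,0]
    - [0,0,0]
    - [0,0,0]
    - [0,0,0]
    - [0,0,0]
    - [0,0,0]
  hand: [0,0,0,0,0,0,0,0]

```text
time: 18.03
ee_pos: [0.5113, -0.1835, 0.1612]
ee_rot: [0.086, 0.996, 0.0, -0.001]
ft_force: [-3.6, 1.4, 11.9]
gripper_width: 0.0
```

```bash
python3 -c "
from h import *
st()"
```

```text
F [-3.8   0.78 11.86] P [  -0.28 -181.35  161.17] t 18.03
ptr 0.1573
```

Emit:
carry_out:
  slide:
    - [-1,0,0]
    - [-2.5,0,0]
    - [-4,0,0]
    - [-5.5,0,0]
    - [-7,0,0]
    - [-8.5,0,0]
    - [-9.5,0,0]
    - [-9.5,0,0]
  rot:
    - [0,0,0]
    - [0,0,0]
    - [0,0,0]
    - [0,0,0]
    - [0,0,0]
    - [0,0,0]
    - [0,0,0]
    - [0,0,0]
  hand: [0,0,0,0,0,0,0,0]

```text
time: 18.75
ee_pos: [0.5208, -0.1852, 0.1611]
ee_rot: [0.086, 0.996, 0.0, -0.001]
ft_force: [-3.2, 1.3, 11.3]
gripper_width: -0.0003
```

```bash
python3 -c "
from h import *
st()
c=load('wrist');a,r,im=polar(c,.165,CEN,.1,.42,.07,.1);g=im.mean(2);print(g[(r>=.078)&(r<.085)].mean(0).astype(int).tolist())"
```

```text
F [-3.37  0.69 11.3 ] P [   9.37 -181.32  161.06] t 18.75
ptr 0.4227
[13, 12, 11, 12, 13, 12, 11, 12, 12, 12, 12, 12, 13, 13, 12, 9, 3, 10, 68, 125, 135, 134, 138, 144, 150, 126, 62, 15, 3, 2, 15, 77, 133, 143, 137, 134, 134, 135, 137, 137, 132, 116, 90, 65, 54, 52, 54, 48, 33, 16, 10, 11, 11, 11, 12, 12, 12, 11, 11, 11, 12, 12, 11, 11]
```

Emit:
carry_out:
  slide:
    - [-0.3,0,0]
    - [-0.6,0,0]
    - [-0.6,0,0]
    - [0.5,0,0]
    - [2,0,0]
    - [3.5,0,0]
    - [5,0,0]
    - [6,0,0]
  rot:
    - [0,0,0]
    - [0,0,0]
    - [0,0,0]
    - [0,0,0]
    - [0,0,0]
    - [0,0,0]
    - [0,0,0]
    - [0,0,0]
  hand: [0,0,0,0,0,0,0,0]

```text
time: 19.47
ee_pos: [0.5176, -0.1845, 0.1613]
ee_rot: [0.086, 0.996, -0.0, 0.002]
ft_force: [-0.0, 0.4, 5.9]
gripper_width: 0.0002
```

```bash
python3 -c "
from h import *
st()"
```

```text
F [-0.09  0.35  5.87] P [   6.09 -181.27  161.3 ] t 19.47
ptr 0.4332
```

Emit:
carry_out:
  slide:
    - [0,0,0.2]
    - [0,0,0.4]
    - [0.7,0,0.5]
    - [1.4,0,0.5]
    - [2.1,0,0.5]
    - [2.8,0,0.5]
    - [3.5,0,0.5]
    - [3.5,0,0.5]
  rot:
    - [0,0,0]
    - [0,0,0]
    - [0,0,0]
    - [0,0,0]
    - [0,0,0]
    - [0,0,0]
    - [0,0,0]
    - [0,0,0]
  hand: [0,0,0,0,0,0,0,0]

```text
time: 20.18
ee_pos: [0.5147, -0.1841, 0.1613]
ee_rot: [0.086, 0.996, -0.0, 0.002]
ft_force: [-0.4, 0.9, 8.6]
gripper_width: 0.0001
```

```bash
python3 -c "
from h import *
st()"
```

```text
F [-0.56  0.78  8.64] P [   3.15 -181.31  161.26] t 20.18
ptr 0.4335
```

Emit:
carry_out:
  slide:
    - [0.5,0,0.1]
    - [1.2,0,0.2]
    - [2,0,0.2]
    - [2.8,0,0.2]
    - [3.6,0,0.2]
    - [4.4,0,0.2]
    - [5,0,0.2]
    - [5,0,0.2]
  rot:
    - [0,0,0]
    - [0,0,0]
    - [0,0,0]
    - [0,0,0]
    - [0,0,0]
    - [0,0,0]
    - [0,0,0]
    - [0,0,0]
  hand: [0,0,0,0,0,0,0,0]

```text
time: 20.9
ee_pos: [0.511, -0.1834, 0.1612]
ee_rot: [0.086, 0.996, -0.001, 0.004]
ft_force: [1.9, -0.3, 7.8]
gripper_width: 0.0
```

```bash
python3 -c "
from h import *
st()"
```

```text
F [ 1.93 -0.02  7.78] P [  -0.59 -181.31  161.22] t 20.9
ptr 0.4338
```

Emit:
carry_out:
  slide:
    - [0,0,0.2]
    - [0,0,0.5]
    - [0.5,0,0.5]
    - [1,0,0.5]
    - [1.5,0,0.5]
    - [2,0,0.5]
    - [2.5,0,0.5]
    - [2.5,0,0.5]
  rot:
    - [0,0,0]
    - [0,0,0]
    - [0,0,0]
    - [0,0,0]
    - [0,0,0]
    - [0,0,0]
    - [0,0,0]
    - [0,0,0]
  hand: [0,0,0,0,0,0,0,0]

```text
time: 21.62
ee_pos: [0.5106, -0.1834, 0.1612]
ee_rot: [0.086, 0.996, -0.001, 0.006]
ft_force: [4.3, -0.0, 6.7]
gripper_width: 0.0001
```

```bash
python3 -c "
from h import *
st()"
```

```text
F [4.2  0.72 6.69] P [  -0.95 -181.35  161.23] t 21.62
ptr 0.4274
```

Emit:
carry_out:
  slide:
    - [0,0,0.2]
    - [0,0,0.4]
    - [0,0,0.6]
    - [0.5,0,0.6]
    - [1,0,0.6]
    - [1.5,0,0.6]
    - [2,0,0.6]
    - [2,0,0.6]
  rot:
    - [0,0,0]
    - [0,0,0]
    - [0,0,0]
    - [0,0,0]
    - [0,0,0]
    - [0,0,0]
    - [0,0,0]
    - [0,0,0]
  hand: [0,0,0,0,0,0,0,0]

```text
time: 22.33
ee_pos: [0.5094, -0.1832, 0.1611]
ee_rot: [0.086, 0.996, -0.001, 0.007]
ft_force: [4.6, 0.3, 9.8]
gripper_width: -0.0001
```

```bash
python3 -c "
from h import *
st()"
```

```text
F [4.51 1.13 9.84] P [  -2.17 -181.37  161.15] t 22.33
ptr 0.3937
```

Emit:
carry_out:
  slide:
    - [0.5,0,0.1]
    - [1,0,0.2]
    - [1.5,0,0.2]
    - [2,0,0.2]
    - [2.5,0,0.2]
    - [3,0,0.2]
    - [3.5,0,0.2]
    - [3.5,0,0.2]
  rot:
    - [0,0,0]
    - [0,0,0]
    - [0,0,0]
    - [0,0,0]
    - [0,0,0]
    - [0,0,0]
    - [0,0,0]
    - [0,0,0]
  hand: [0,0,0,0,0,0,0,0]

```text
time: 23.05
ee_pos: [0.5062, -0.1827, 0.1611]
ee_rot: [0.086, 0.996, -0.001, 0.007]
ft_force: [4.3, -0.3, 10.0]
gripper_width: 0.0001
```

```bash
python3 -c "
from h import *
st()
c=load('wrist');a,r,im=polar(c,.165,CEN,.1,.42,.07,.1);g=im.mean(2);print(g[(r>=.078)&(r<.085)].mean(0).astype(int).tolist()[10:50])"
```

```text
F [ 4.32  0.45 10.  ] P [  -5.41 -181.37  161.09] t 23.05
ptr 0.3034
[11, 12, 12, 13, 13, 13, 12, 12, 12, 12, 12, 12, 13, 12, 12, 12, 12, 12, 12, 13, 13, 13, 13, 13, 13, 12, 12, 13, 13, 13, 12, 12, 13, 13, 13, 14, 13, 13, 12, 12]
```

Emit:
carry_out:
  slide:
    - [0.3,0,0]
    - [0.6,0,0]
    - [0.9,0,0]
    - [1.2,0,0]
    - [1.2,0,0]
    - [1.2,0,0]
    - [1.2,0,0]
    - [1.2,0,0]
  rot:
    - [0,0,0]
    - [0,0,0]
    - [0,0,0]
    - [0,0,0]
    - [0,0,0]
    - [0,0,0]
    - [0,0,0]
    - [0,0,0]
  hand: [0,0,0,0,0,0,0,0]

```text
time: 23.77
ee_pos: [0.505, -0.1824, 0.161]
ee_rot: [0.086, 0.996, -0.001, 0.007]
ft_force: [3.2, 0.7, 10.5]
gripper_width: -0.0
```

```bash
python3 -c "
from h import *
st()"
```

```text
F [ 2.99  1.23 10.48] P [  -6.71 -181.35  161.04] t 23.77
ptr 0.2685
```

I'm stopping short of the line at 0.2685 (line about 0.2425). I'll lift straight up and look from directly above the rider so there is no parallax.

Emit:
carry_out:
  slide:
    - [0,0,-3]
    - [0,0,-20]
    - [0,0,-40]
    - [-25,20,-45]
    - [-55,42,-45]
    - [-85,65,-45]
    - [-115,88,-45]
    - [-140,107,-45]
  rot:
    - [0,0,0]
    - [0,0,0]
    - [0,0,0]
    - [0,0,0]
    - [0,0,0]
    - [0,0,0]
    - [0,0,0]
    - [0,0,0]
  hand: [0,0,0,0,0,0,0,0]

```text
time: 24.48
ee_pos: [0.6565, -0.0976, 0.2028]
ee_rot: [0.085, 0.996, 0.0, -0.0]
ft_force: [-0.9, 0.1, -0.2]
gripper_width: 0.0001
```

Emit:
carry_out:
  slide:
    - [-15,10,0]
    - [-25,19,0]
    - [-29,19,5]
    - [-29,19,10]
    - [-29,19,10]
    - [-29,19,10]
    - [-29,19,10]
    - [-29,19,10]
  rot:
    - [0,0,0]
    - [0,0,0]
    - [0,0,0]
    - [0,0,0]
    - [0,0,0]
    - [0,0,0]
    - [0,0,0]
    - [0,0,0]
  hand: [0,0,0,0,0,0,0,0]

```text
time: 25.15
ee_pos: [0.6857, -0.087, 0.1934]
ee_rot: [0.087, 0.996, -0.0, -0.0]
ft_force: [0.9, -0.3, 0.5]
gripper_width: 0.0002
```

```bash
cat >> h.py <<'E'
def look(name):
    c=cap('wrist');print('cam',toP(c['eye']),'mark px',px(c,(.0738,-.0538,.162)))
    rows=[]
    for z in (.158,.165):
        a,r,im=polar(c,z,CEN,.0,.5,.03,.102);rows.append(im);g=im.mean(2)
        if z==.165:
            m=g[(r>.082)&(r<.096)].mean(0);print('rider',m.astype(int).tolist())
        else: 
            for lo,hi in((.04,.05),(.05,.06),(.06,.064)):
                s=255-g[(r>lo)&(r<hi)].mean(0);w=np.clip(s-s.min()-60,0,None);print('ptr',lo,round((a*w).sum()/w.sum(),4),int(s.max()),int(s.min()))
    u,v=px(c,(.0738,-.0538,.162)).astype(int);v0=max(v-60,0);u0=max(u-80,0)
    save(name,c['frame'][v0:v0+120,u0:u0+160],5);print('crop origin',u0,v0)
E
python3 -c "
from h import *
st(0);look('i_mark')"
```

```text
F [ 0.96 -0.13  0.5 ] P [155.02 -56.4  193.42] t 25.15
cam [ 0.07165805 -0.0556329   0.33507972] mark px [255.94457171  92.23927779]
ptr 0.04 0.2217 229 21
ptr 0.05 0.2289 224 28
ptr 0.06 0.2319 227 14
rider [47, 51, 56, 57, 58, 61, 63, 61, 54, 55, 61, 64, 65, 66, 65, 63, 62, 59, 56, 61, 65, 62, 58, 60, 64, 65, 61, 56, 59, 65, 68, 67, 67, 58, 49, 84, 137, 154, 152, 152, 153, 152, 153, 151, 85, 34, 20, 47, 128, 155, 149, 145, 145, 148, 153, 159, 130, 70, 55, 63, 67, 68, 68, 67, 59, 54, 59, 62, 61, 66, 70, 68, 69, 67, 67, 62, 61, 65, 67, 67, 67, 62, 59, 60, 61, 67, 67, 62, 59, 59, 61, 64, 67, 68, 66, 67, 66, 61, 63, 64]
crop origin 175 32
```

View pics/i_mark.png

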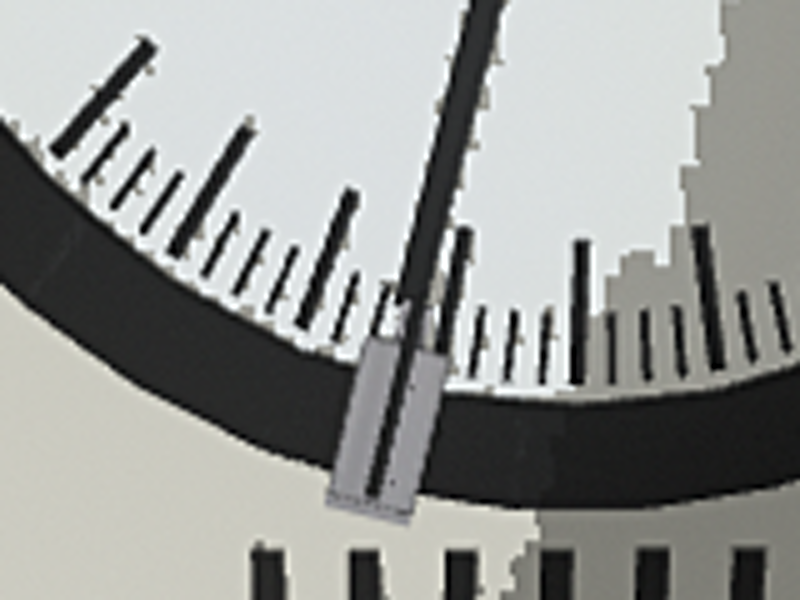

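The crop shows the pointer tip at about (407, 297) and the rider's line running from (408, 350) to (373, 495). The tip is slightly clockwise, still short of the line from the overshoot side. I'll refine this with line fits.

```bash
cat >> h.py <<'E'
def align(c):
    "tip offset from rider line, rad (positive = clockwise past)"
    def fit(z,r0,r1,a0,a1):
        a,r,im=polar(c,z,CEN,a0,a1,r0,r1);g=im.mean(2);out=[]
        for i in range(len(r)):
            w=np.clip(90-g[i],0,None)
            if w.sum()>0: out.append((r[i],(a*w).sum()/w.sum()))
        out=np.array(out); xy=np.c_[CEN[0]+out[:,0]*np.cos(out[:,1]),CEN[1]-out[:,0]*np.sin(out[:,1])]
        d=cv2.fitLine(xy.astype(np.float32),cv2.DIST_HUBER,0,1e-6,1e-6).ravel()
        t=np.array([np.cos(.24),-np.sin(.24)])
        p=d[2:]+d[:2]*((.076-(d[2:]-CEN)@t)/(d[:2]@t)); return out,p,np.arctan2(-d[1]*np.sign(d[0]),abs(d[0]))
    o1,p1,a1=fit(.158,.04,.066,.1,.4); o2,p2,a2=fit(.165,.081,.094,.2,.26)
    n=np.array([-np.sin(.24),-np.cos(.24)])
    print('ptr dir',round(float(a1),4),o1[::10,1].round(3),'line dir',round(float(a2),4),o2[::5,1].round(3),'offset mm',((p1-p2)@n*1e3).round(3),'rad',((p1-p2)@n/.076).round(4))
E
python3 -c "
from h import *
align(load('wrist'))"
```

```text
ptr dir 0.2592 [0.215 0.224 0.225 0.231 0.232 0.235] line dir 0.2483 [0.227 0.227 0.228 0.227 0.229 0.23 ] offset mm 0.921 rad 0.0121
```

```bash
python3 - <<'E'
from h import *
c=load('wrist');g=c['frame'][32:152,175:335].mean(2)
def cen(rows,x0,x1,th):
    o=[]
    for v in rows:
        xs=np.arange(x0(v),x1(v));w=np.clip(th-g[v,xs],0,None);
        if w.sum()>0:o.append((v,(xs*w).sum()/w.sum(),w.sum()))
    return np.array(o)
p=cen(range(0,62,3),lambda v:int(97-.27*v)-7,lambda v:int(97-.27*v)+8,120)
q=cen(range(66,100,2),lambda v:int(81.5-.241*(v-70))-4,lambda v:int(81.5-.241*(v-70))+5,90)
print(p.round(1).tolist());print(q.round(1).tolist())
# rider line / tip in px space
P=np.polyfit(p[:16,0],p[:16,1],1);Q=np.polyfit(q[3:-3,0],q[3:-3,1],1);print(P,Q,[(v,np.polyval(P,v)-np.polyval(Q,v)) for v in(58,62,66)])
for r in (.072,.076,.08):
  for z in(.158,.165): print(r,z,px(c,(CEN[0]+r*np.cos(.23),CEN[1]-r*np.sin(.23),z))-[175,32])
L=(cloud(c)-O)@RP;print('z ptr',[L[32+int(v),175+int(round(x))][2].round(4) for v,x,_ in p[::3]],'rider',[L[32+int(v),175+int(round(x))+3][2].round(4) for v,x,_ in q[::3]])
E
```

```text
[[0.0, 96.7, 520.3], [3.0, 95.7, 502.0], [6.0, 95.0, 508.3], [9.0, 94.8, 504.0], [12.0, 93.8, 504.7], [15.0, 92.7, 505.3], [18.0, 92.1, 492.7], [21.0, 91.2, 482.0], [24.0, 90.7, 499.0], [27.0, 89.8, 512.7], [30.0, 89.0, 491.3], [33.0, 88.2, 500.0], [36.0, 87.8, 530.7], [39.0, 86.6, 496.7], [42.0, 85.8, 505.3], [45.0, 85.5, 475.7], [48.0, 85.5, 571.0], [51.0, 84.3, 586.3], [54.0, 83.1, 519.3], [57.0, 81.4, 588.7], [60.0, 80.6, 496.7]]
[[66.0, 81.9, 165.7], [68.0, 81.3, 186.0], [70.0, 80.9, 159.7], [72.0, 80.4, 119.7], [74.0, 79.8, 162.3], [76.0, 79.4, 121.7], [78.0, 78.8, 163.3], [80.0, 78.7, 149.0], [82.0, 77.8, 167.7], [84.0, 77.8, 161.3], [86.0, 76.8, 172.3], [88.0, 76.7, 150.3], [90.0, 76.0, 150.3], [92.0, 75.8, 164.7], [94.0, 75.0, 156.0], [96.0, 74.7, 152.7], [98.0, 74.0, 176.7]]
[-0.25502935 96.70085118] [-0.23459285 97.2578469 ] [(58, np.float64(-1.7423126328516076)), (62, np.float64(-1.8240586267191645)), (66, np.float64(-1.9058046205867072))]
0.072 0.158 [84.08709431 52.9778604 ]
0.072 0.165 [84.35485263 52.8480241 ]
0.076 0.158 [82.42361199 60.32919568]
0.076 0.165 [82.62111929 60.50158068]
0.08 0.158 [80.78492763 67.57094278]
0.08 0.165 [80.9142819 68.0364053]
z ptr [np.float64(0.1595), np.float64(0.1583), np.float64(0.1586), np.float64(0.1576), np.float64(0.1575), np.float64(0.1601), np.float64(0.1582)] rider [np.float64(0.164), np.float64(0.163), np.float64(0.3351), np.float64(0.1634), np.float64(0.1639), np.float64(0.1638)]
```

The fits agree to a few mrad: the tip is about 0.012–0.014 rad (1 mm) clockwise of the line, so roughly 0.45 mm more roll towards the user is needed. I'll go back, watching the pointer reading go from 0.2685 to about 0.2555.

Emit:
carry_out:
  slide:
    - [0,0,-10]
    - [30,-20,-12]
    - [60,-45,-12]
    - [90,-70,-12]
    - [120,-95,-12]
    - [145,-115,-12]
    - [155,-125,-8]
    - [155,-125,5]
  rot:
    - [0,0,0]
    - [0,0,0]
    - [0,0,0]
    - [0,0,0]
    - [0,0,0]
    - [0,0,0]
    - [0,0,0]
    - [0,0,0]
  hand: [0,0,0,0,0,0,0,0]

```text
time: 25.87
ee_pos: [0.51, -0.1863, 0.1905]
ee_rot: [0.089, 0.996, -0.001, 0.001]
ft_force: [-0.3, 0.3, -1.0]
gripper_width: 0.0001
```

Emit:
carry_out:
  slide:
    - [0,0,4]
    - [0,0,8]
    - [0,0,12]
    - [0,0,15]
    - [0,0,18]
    - [0,0,20]
    - [0,0,20]
    - [0,0,20]
  rot:
    - [0,0,0]
    - [0,0,0]
    - [0,0,0]
    - [0,0,0]
    - [0,0,0]
    - [0,0,0]
    - [0,0,0]
    - [0,0,0]
  hand: [0,0,0,0,0,0,0,0]

```text
time: 26.53
ee_pos: [0.5126, -0.1825, 0.168]
ee_rot: [0.086, 0.996, -0.0, -0.0]
ft_force: [-0.4, -0.7, -0.2]
gripper_width: 0.0
```

```bash
python3 -c "
from h import *
st()"
```

```text
F [-0.31 -0.79 -0.18] P [   0.81 -180.11  168.03] t 26.53
ptr 0.2639
```

Emit:
carry_out:
  slide:
    - [0,-1,1.5]
    - [0,-1,3]
    - [0,-1,4.5]
    - [0,-1,5.5]
    - [0,-1,6]
    - [0,-1,6.3]
    - [0,-1,6.6]
    - [0,-1,6.9]
  rot:
    - [0,0,0]
    - [0,0,0]
    - [0,0,0]
    - [0,0,0]
    - [0,0,0]
    - [0,0,0]
    - [0,0,0]
    - [0,0,0]
  hand: [0,0,0,0,0,0,0,0]

```text
time: 27.25
ee_pos: [0.5124, -0.1836, 0.1614]
ee_rot: [0.086, 0.996, 0.0, 0.0]
ft_force: [-0.1, 0.2, 2.8]
gripper_width: -0.0
```

Emit:
carry_out:
  slide:
    - [0,0,0.2]
    - [0,0,0.4]
    - [0,0,0.6]
    - [0,0,0.8]
    - [0,0,1]
    - [0,0,1]
    - [0,0,1]
    - [0,0,1]
  rot:
    - [0,0,0]
    - [0,0,0]
    - [0,0,0]
    - [0,0,0]
    - [0,0,0]
    - [0,0,0]
    - [0,0,0]
    - [0,0,0]
  hand: [0,0,0,0,0,0,0,0]

```text
time: 27.92
ee_pos: [0.5135, -0.1838, 0.1613]
ee_rot: [0.086, 0.996, -0.0, 0.001]
ft_force: [0.5, 1.1, 6.2]
gripper_width: -0.0002
```

```bash
python3 -c "
from h import *
st()"
```

```text
F [0.33 1.18 6.23] P [   1.93 -181.26  161.27] t 27.92
ptr 0.2671
```

Emit:
carry_out:
  slide:
    - [0.5,0,0.3]
    - [1,0,0.6]
    - [1.5,0,0.8]
    - [2,0,1]
    - [2.5,0,1]
    - [3,0,1]
    - [3.5,0,1]
    - [3.5,0,1]
  rot:
    - [0,0,0]
    - [0,0,0]
    - [0,0,0]
    - [0,0,0]
    - [0,0,0]
    - [0,0,0]
    - [0,0,0]
    - [0,0,0]
  hand: [0,0,0,0,0,0,0,0]

```text
time: 28.63
ee_pos: [0.5122, -0.1837, 0.1612]
ee_rot: [0.086, 0.996, -0.001, 0.004]
ft_force: [1.3, 1.5, 9.7]
gripper_width: -0.0002
```

```bash
python3 -c "
from h import *
st()"
```

```text
F [1.02 1.7  9.72] P [   0.6  -181.35  161.2 ] t 28.63
ptr 0.2673
```

Emit:
carry_out:
  slide:
    - [0.5,0,0.2]
    - [1,0,0.4]
    - [1.5,0,0.5]
    - [2,0,0.5]
    - [2.5,0,0.5]
    - [2.5,0,0.5]
    - [2.5,0,0.5]
    - [2.5,0,0.5]
  rot:
    - [0,0,0]
    - [0,0,0]
    - [0,0,0]
    - [0,0,0]
    - [0,0,0]
    - [0,0,0]
    - [0,0,0]
    - [0,0,0]
  hand: [0,0,0,0,0,0,0,0]

```text
time: 29.35
ee_pos: [0.512, -0.1837, 0.1612]
ee_rot: [0.086, 0.996, -0.001, 0.006]
ft_force: [3.9, 0.1, 9.4]
gripper_width: 0.0004
```

```bash
python3 -c "
from h import *
st()"
```

```text
F [3.81 0.81 9.36] P [   0.41 -181.35  161.2 ] t 29.35
ptr 0.2666
```

Emit:
carry_out:
  slide:
    - [0.3,0,0.1]
    - [0.6,0,0.1]
    - [0.8,0,0.1]
    - [0.8,0,0.1]
    - [0.8,0,0.1]
    - [0.8,0,0.1]
    - [0.8,0,0.1]
    - [0.8,0,0.1]
  rot:
    - [0,0,0]
    - [0,0,0]
    - [0,0,0]
    - [0,0,0]
    - [0,0,0]
    - [0,0,0]
    - [0,0,0]
    - [0,0,0]
  hand: [0,0,0,0,0,0,0,0]

```text
time: 30.07
ee_pos: [0.5116, -0.1836, 0.1612]
ee_rot: [0.086, 0.996, -0.001, 0.006]
ft_force: [5.0, -0.1, 8.9]
gripper_width: 0.0001
```

```bash
python3 -c "
from h import *
st()"
```

```text
F [4.93 0.71 8.86] P [ 3.0000e-02 -1.8133e+02  1.6120e+02] t 30.07
ptr 0.2539
```

The pointer moved 0.0127 rad, as wanted. I'll lift straight off and verify from above the rider.

Emit:
carry_out:
  slide:
    - [0,0,-10]
    - [0,0,-30]
    - [-25,15,-42]
    - [-55,40,-42]
    - [-85,65,-42]
    - [-115,90,-42]
    - [-140,110,-40]
    - [-160,125,-34]
  rot:
    - [0,0,0]
    - [0,0,0]
    - [0,0,0]
    - [0,0,0]
    - [0,0,0]
    - [0,0,0]
    - [0,0,0]
    - [0,0,0]
  hand: [0,0,0,0,0,0,0,0]

```text
time: 30.78
ee_pos: [0.6869, -0.0837, 0.1932]
ee_rot: [0.084, 0.996, 0.001, 0.001]
ft_force: [0.3, -0.1, -1.1]
gripper_width: -0.0004
```

Emit:
carry_out:
  slide:
    - [0,0,0]
    - [0,0,0]
    - [0,0,0]
    - [0,0,0]
    - [0,0,0]
    - [0,0,0]
    - [0,0,0]
    - [0,0,0]
  rot:
    - [0,0,0]
    - [0,0,0]
    - [0,0,0]
    - [0,0,0]
    - [0,0,0]
    - [0,0,0]
    - [0,0,0]
    - [0,0,0]
  hand: [0,0,0,0,0,0,0,0]

```text
time: 31.45
ee_pos: [0.6843, -0.087, 0.1929]
ee_rot: [0.086, 0.996, 0.0, 0.0]
ft_force: [0.4, 0.0, -1.2]
gripper_width: -0.0004
```

```bash
python3 -c "
from h import *
st(0);look('j_mark');align(load('wrist'))" | grep -v '^rider\|^ptr 0'
```

```text
F [ 0.41  0.11 -1.22] P [153.65 -56.68 192.91] t 31.45
cam [ 0.07022253 -0.05602887  0.33454513] mark px [256.56440066  94.88655792]
crop origin 176 34
ptr dir 0.2443 [0.208 0.21  0.213 0.218 0.217 0.22 ] line dir 0.246 [0.227 0.227 0.229 0.228 0.23  0.229] offset mm -0.113 rad -0.0015
```

View pics/j_mark.png

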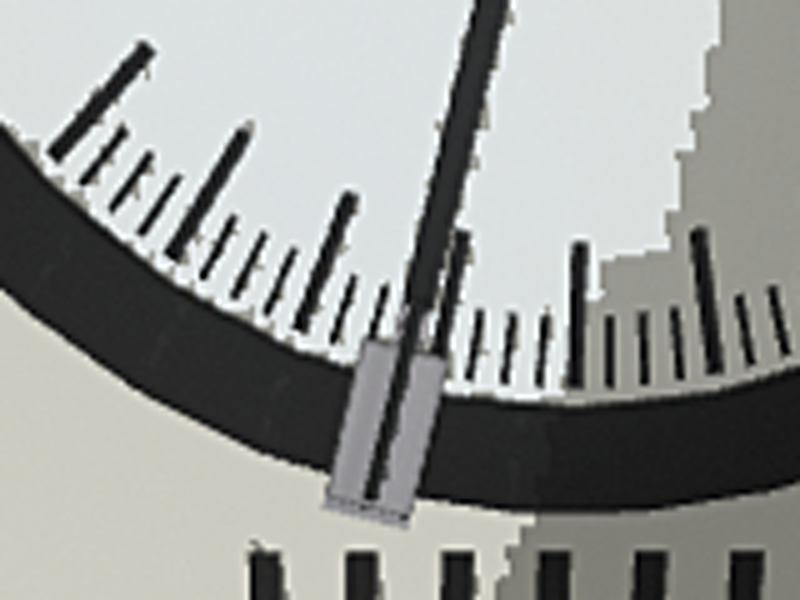

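The pointer at (415, 300) now runs straight into the rider's line from (408, 350) to (373, 495). The fitted offset is −0.0015 rad. I'll do a final lid check by depth and hand in.

```bash
python3 - <<'E'
from h import *
Q=(cloud(cap('top'))-O)@RP
m=(Q[...,0]>-.07)&(Q[...,0]<.07)&(abs(Q[...,1]-.14)<.06)&(Q[...,2]>.14)&(Q[...,2]<.2)
q=Q[m];print(m.sum(),np.polyfit(q[:,0],q[:,2],1))
s=ctrl.sense();print(s['ft_force'],s['time'],abs(s['dq']).max())
print(ctrl.sign_off())
E
```

```text
1705 [0.00018422 0.1655004 ]
[0.59345827 0.17253959 0.09593563] 31.55 0.0024138490069979253
the job is handed in; nothing more can be done
None
```

The sample lid is shut, and the pointer stands on the memo rider's line with the slack taken up towards the user. The job was handed in at 31.6 s of the 67 s allowed.

- **Lid:** I pressed it down slowly with shut fingers, with about 10 N on it at the end. The last depth check shows its top level at 165.5 mm, against 166 mm when shut.
- **Overshoot:** I felt the wheel's crest at about 161 mm and rolled away in two strokes, taking the pointer 0.19 rad past the line to about 0.43. The end stop is at 0.80.
- **Set on the line:** I rolled back towards the user to about 0.013 rad short of the line, lifted off to look, then landed again and rolled the rest the same way. The last view from above the rider shows the tip 0.0015 rad (0.1 mm) off the line.

**Checks that were less clean:**
- **Wheel force:** most rolling was at about 9 to 13 N, with one reading of 15.2 N. One landing on the wheel was too quick and read 19.6 N at the end of that move. Force is only read at the end of each move, so a brief peak over 20 N there can't be ruled out. The other landings were slower.
- **Light grip:** the reading once dropped to 6.7 N while starting the roll back. The pointer had begun to move, and I pressed a little more before going on.
- **Slack:** its state was not measured directly. It follows from the last motion being a loaded roll towards the user and a straight lift.
- **Other items:** I saw no contact with the other things on the bench, but I did not check them one by one at the end.

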